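Air the slide incubator at its marker

TASK

The small slide incubator must be aired with its sprung cover open just as far as the marker clip on its side scale. First take the slide box off the closed cover and set it down flat in the shallow metal tray; then lift the cover by its front bar until its pointer is level with the marker, and finish while still holding it there (the spring shuts it if you let go). Do not shift the marker, and leave the other things where they are.

Things in the scene. Friction and masses are not known exactly. Their poses are not given: they have to be found in the camera images.
- incubator: Fixed white housing 160 (x) by 180 (y), 72 mm high. Origin: centre of its underside; x from front (bar side) to hinge side, y to the scale side (left), z up. Hinge axis: along y through (0.080, 0, 0.079); closed cover's top 0.0868 above the counter. Scale: upright aluminium quadrant at y = 0.107, centred on the hinge axis, radius 136 to 154 mm
- cover (a joint): Opening angle of the grey cover (166 x 172 mm, 12 mm thick, 0.25 kg): 0 closed, grows as the front edge rises, to 1.25. A spring shuts it: about 3 N down at the bar when nearly closed, rising to about 6 N at 0.8 rad, and the cover's own weight adds 1 to 1.5 N. It never stays open by itself
- marker (a joint): Angle at which the black marker clip sits on the scale, about the same hinge axis: the pointer is level with the marker when joint cover equals joint marker (between 0.4 and 0.8 at the start). Stiff; must not be moved
- bar_mid (a point): Middle of the cover's front bar: round steel, 12 mm diameter, 100 mm long along the incubator's y, on two end brackets; 205 mm from the hinge axis, at (-0.125, 0, 0.080) in the incubator's frame when closed, 39 mm free between bar and housing. It can turn in the grip, so a gripper may keep pointing down while the cover swings
- pointer_tip (a point): Tip of the dark steel pointer on the cover's left edge (the +y side of the incubator), 170 mm from the hinge axis
- marker_tip (a point): The point where the pointer tip stands when it is level with the black marker clip's fin (170 mm from the hinge axis, on the inner side of the scale)
- slide_box: Small blue cardboard slide box, 30 (x) by 78 (y) by 26 mm high, origin at the centre of its underside, 0.04 to 0.1 kg; at the start it lies flat on the closed cover
- tray: Shallow open steel tray fixed to the counter, 120 (x) by 140 (y) by 16 mm high, walls and floor 3 mm thick; origin at the centre of its underside. It stands to the right of the incubator or far to its left, where the other of these two places holds the tip box
- tip_box: Blue pipette-tip box with clear lid, 85 x 121 x 78 mm, origin under its centre; bystander
- timer: Round bench timer, 66 mm wide, 49 mm high; bystander
- tape_roll: Flat roll of tape, 84 mm wide, 19 mm high; bystander
- pipette: Pipette lying on its side, 220 x 29 x 40 mm; bystander
Not all that is in view belongs to the job. Leave any red look-alike of the slide_box alone.

How it is judged:
By the outcome, as a careful person would: the job done as asked, in the order asked, and still so for the second after the job is handed in, while the arm keeps its last pose, push and grip.
It also fails if it takes over 64 s, if anything falls off the work surface, if the arm or the gripper's body presses on something with over 40 N, if the wrist force passes 120 N, or if a joint passes its speed limit or range.

ROBOT

A 6-joint arm with a two-finger parallel gripper is mounted at the origin on a cart in front of the work surface, level with it; the furniture and walls round the work are solid. World frame = base frame: x ahead of the robot, y to its left, z up, the work surface at z = 0. Lengths are in mm, angles in rad, forces in N, time in s.
With the tool pointing down it reaches from about 350 to 975 mm from the base axis. Payload 7.1 kg.
Tool frame: the origin (TCP) lies at the very end of the fingers, on their centre line; the grasp point (between the pads) lies 19 mm behind it; y points along the fingers, x is the direction in which the jaws open and shut, and the axes are right-handed (so a half turn about y gives the same grasp; the last joint's range is limited). The gripper opens to 88 mm and grips with 3 to 60 N. Pads are 20 mm wide; open, the fingers measure 115 mm over their backs; the gripper's body (75 mm by 178 mm) begins 61 mm behind the grasp point.
Start: joints at [-1.286, 0.423, 1.63, -0, 1.089, -0.019], TCP at [186.986, -596.357, 222.675] pointing down, gripper open.
Joint ranges: [-3, 3], [-0.9, 2.11], [0.09, 2.58], [-1.31, 4.45], [0.11, 2.69], [-2.54, 2.54]. Speed limits (rad/s): [2.39, 2.39, 3.01, 3.14, 3.14, 3.14].

INTERFACE

Orientations are given as a rotation vector (axis times angle).
In Python, from workcell import ctrl gives the robot as it stands. The module is installed in compiled form; this text tells all that it offers.
- The arm moves only by the tool jog_arm, never from a script. Its argument "steps" is a list of rows, each an object with "turn": the turn, a rotation vector about the world's x, y, z scaled (see below), a list of three; "dp": the shift along the world's x, y, z scaled (see below), a list of three; "claw": the opening, from 0 (shut) to 1 (fully open). In form: [{"turn": [wx, wy, wz], "dp": [x, y, z], "claw": claw}, ...]. A call has 1 to 12 rows; each row is the pose to reach, as a shift and turn from the pose measured when the call began, turning the shorter way round; what a row does not reach only later rows make up. The controller multiplies each number of a shift by 80 mm and each number of a turn by pi rad. A row lasts 1/12 s, in which the tool goes at most 41.7 mm and 7.16 degrees, less where a joint would pass 70% of its speed; a pose out of reach is approached as far as the arm can. A call with a number of a shift or a turn outside -1 to 1 is refused whole. A call with a gripper value outside its range is refused whole. The fingers move at their own pace and stop on an object; the grip force is fixed at half the most. Time passes only in rows, so rows that repeat a pose let the fingers close. It gives the time, the measured TCP pose, the force and the opening at its end, in the units of the state.
- ctrl.get_obs(): the state, without advancing time (a new reading comes with each control period).
- ctrl.get_image(name): name is "side" or "top" or "wrist"; returns a dict with "img" (384x512x3 uint8, red, green, blue), "range_z" (384x512 float32, mm along the optical axis (not along the pixel's ray), 0 where there is no reading), "fovy" (degrees; the focal length in pixels is half the picture's height over the tangent of half this angle, whatever the lens; pixels are square), "cx", "cy" (the principal point, pixels), "camera_from_world" (4x4, takes a point from world to camera coordinates); the wrist camera has in their place "hand_eye" (4x4, takes a point from camera to tool coordinates, whose origin is the TCP and whose axes are the tool frame's). Camera axes: x right, y down, z forward; pixel columns grow to the right and rows downward; lengths in mm; the calibration is good to about 2 mm. A picture is of the moment at which its call begins: read the wrist's pose just before it.
- ctrl.close_job(): hands the job in, once; it reports no verdict.
The state is a dict: "t": time; "qpos": joint angles; "qvel": joint speeds; "joint_torque": joint torques, N m; "ee_pos": TCP position; "orientation": TCP orientation; "ft_force": force on the tool from outside, world axes, zero at the start; "moment": the same for the moment, N m; "width": finger opening in mm.
Only numpy, scipy, OpenCV 4.12 (cv2) and the standard library are available. Lean on these libraries where they do the work, as an engineer would, in place of code of your own. Each camera call takes 0.05 s, during which the arm holds its last target.

## Working session

There is one attempt and no reset: what is moved stays moved. The work goes in short steps, Python scripts to look and compute and a tool call to move; the robot and the scene stay as the last step left them, time stands still between calls to the robot, and variables do not carry over. Pictures are saved under pics/ and viewed, and the job is handed in when it is done.

Besides the shell and the picture viewer there is one more tool, called after "Request:" as name([rows], argument=value, ...), one row to a line, values as JSON. jog_arm: Moves the arm, as the interface text tells. Its arguments: {"type":"object","properties":{"steps":{"type":"array","items":{"type":"object","properties":{"turn":{"type":"array","items":{"type":"number"}},"dp":{"type":"array","items":{"type":"number"}},"claw":{"type":"number"}}}}},"required":["steps"]}

```bash
mkdir -p pics; cat > h.py <<'E'
import numpy as np, cv2
from workcell import ctrl
from scipy.spatial.transform import Rotation as R
def K(d):
    f=d['img'].shape[0]/2/np.tan(np.radians(d['fovy'])/2); return f,d['cx'],d['cy']
def grab(n):
    o=ctrl.get_obs(); d=ctrl.get_image(n); d['obs']=o
    if 'camera_from_world' in d: d['wc']=np.linalg.inv(np.array(d['camera_from_world']))
    else:
        T=np.eye(4);T[:3,:3]=R.from_rotvec(o['orientation']).as_matrix();T[:3,3]=o['ee_pos'];d['wc']=T@np.array(d['hand_eye'])
    return d
def cloud(d):
    f,cx,cy=K(d);z=d['range_z'];v,u=np.mgrid[:z.shape[0],:z.shape[1]]
    P=np.stack([(u-cx)/f*z,(v-cy)/f*z,z],-1)
    W=P@d['wc'][:3,:3].T+d['wc'][:3,3]; W[z==0]=np.nan; return W
def proj(d,p):
    f,cx,cy=K(d);c=np.linalg.inv(d['wc'])@np.r_[p,1]; return c[0]/c[2]*f+cx,c[1]/c[2]*f+cy,c[2]
def save(d,name,crop=None,s=1):
    im=d['img'][...,::-1]
    if crop: im=im[crop[1]:crop[3],crop[0]:crop[2]]
    if s!=1: im=cv2.resize(im,None,fx=s,fy=s,interpolation=cv2.INTER_CUBIC)
    cv2.imwrite('pics/'+name+'.png',im)
E
python3 - <<'E'
from h import *
import pickle
for n in ['top','side','wrist']:
    d=grab(n);save(d,n+'0',s=1.5);pickle.dump(d,open(n+'0.pkl','wb'))
    print(n,d['fovy'],d['cx'],d['cy'],d['wc'].round(2).tolist())
print(ctrl.get_obs())
E
```

```text
top 53.07032373405523 254.47195918252982 192.65913586765285 [[-0.09, -0.92, 0.38, -160.18], [-1.0, 0.08, -0.04, 80.22], [0.01, -0.38, -0.92, 1814.8], [0.0, 0.0, 0.0, 1.0]]
side 45.67697024957655 252.01349784512453 188.82918309326612 [[0.98, 0.09, -0.18, 842.77], [0.2, -0.54, 0.82, -1382.39], [-0.02, -0.83, -0.55, 1013.81], [0.0, 0.0, 0.0, 1.0]]
wrist 70.03871481862211 255.4484660964887 197.43587320973916 [[0.3, -0.92, -0.26, 259.76], [-0.95, -0.29, -0.08, -572.43], [-0.0, 0.28, -0.96, 384.93], [0.0, 0.0, 0.0, 1.0]]
{'t': 0.15, 'qpos': array([-1.28597845e+00,  4.23667165e-01,  1.63050464e+00, -1.05945287e-05,
        1.08861746e+00, -1.89635104e-02]), 'qvel': array([ 0.00112555, -0.0004529 , -0.00285502,  0.00034945, -0.00095013,
        0.00057967]), 'joint_torque': array([ 3.88136141e-04, -5.44984496e+01, -2.73920864e+01,  6.44131098e-02,
        2.05361203e-02, -7.13207464e-05]), 'ee_pos': array([ 186.87719453, -595.94903466,  222.08296811]), 'orientation': array([-1.33699423,  0.98324999, -0.98166254]), 'ft_force': array([ 0.73909858, -0.46926816, -0.27341304]), 'moment': array([-0.00355468,  0.01791065, -0.03800115]), 'width': 87.73009830725883}
```

View pics/top0.png

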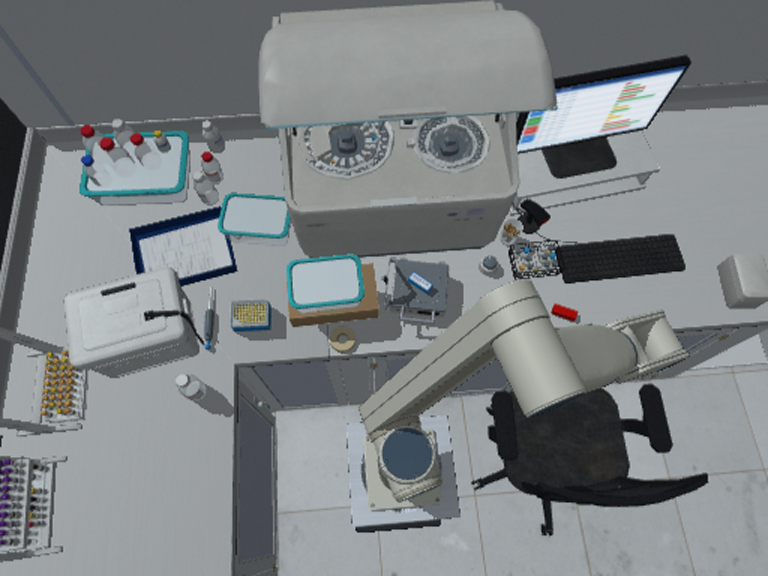

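View pics/side0.png

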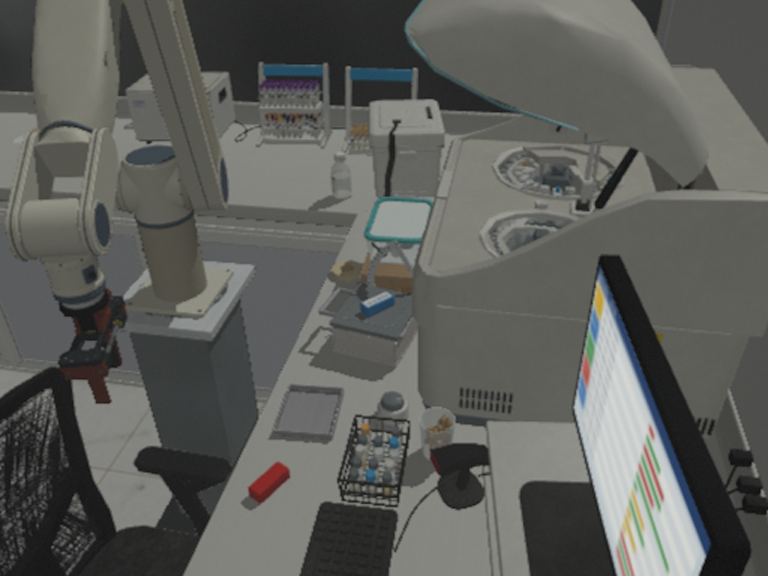

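View pics/wrist0.png

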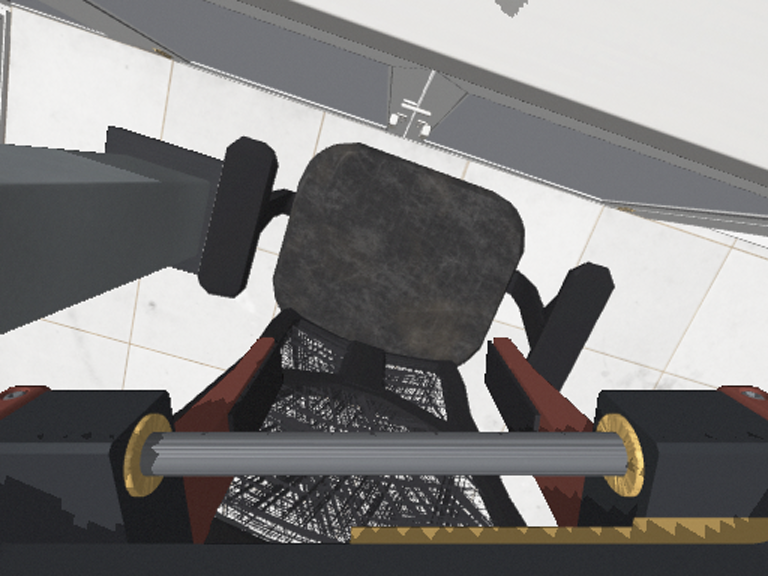

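The top view shows the incubator at about (415,290), with the blue slide box on its cover at (421,281) and the bar at (410,318). The side view shows the tray at (308,412), to the right of the incubator. The red look-alike is at (268,482). I'll enlarge these areas next.

```bash
python3 - <<'E'
from h import *
import pickle
t=pickle.load(open('top0.pkl','rb'));s=pickle.load(open('side0.pkl','rb'))
save(t,'topc',(240,160,320,225),9)
save(s,'sidec',(165,150,295,310),4.5 if 0 else 3.7)
save(s,'sidec2',(195,155,285,245),6.5)
E
```

```text
(no output)
```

View pics/topc.png

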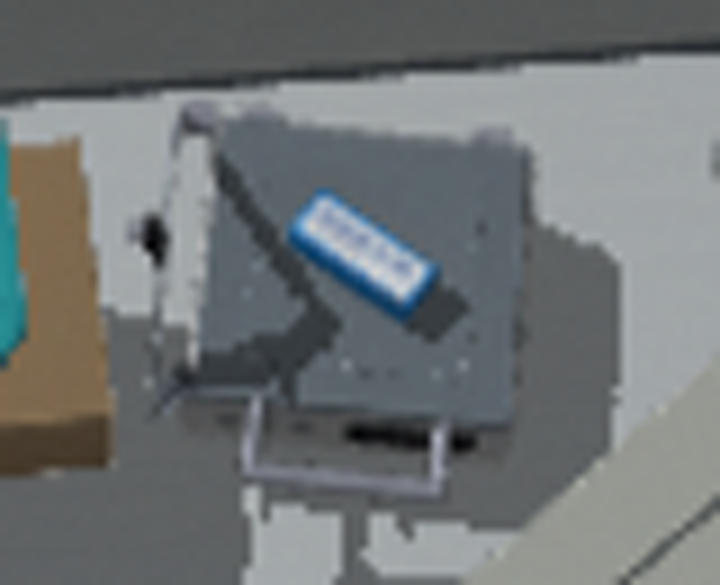

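View pics/sidec.png

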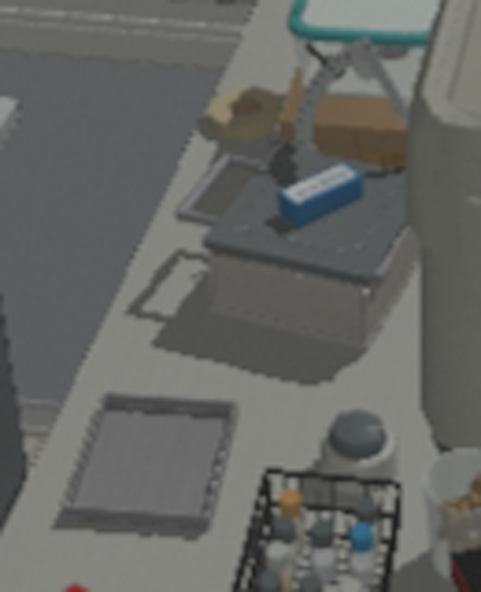

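View pics/sidec2.png

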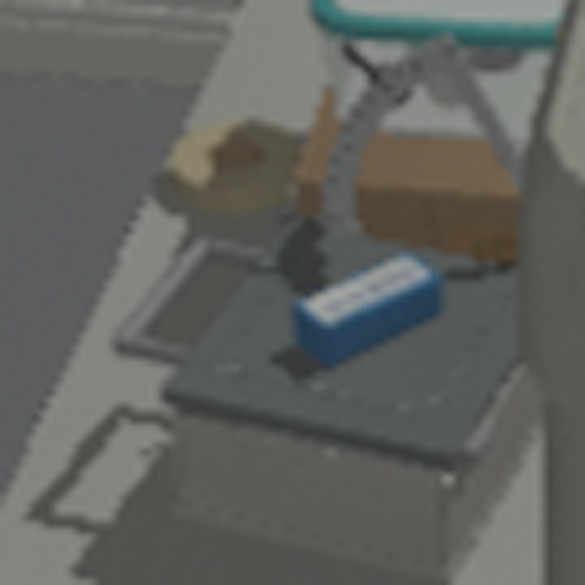

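```bash
python3 - <<'E'
from h import *
import pickle
t=pickle.load(open('top0.pkl','rb'));s=pickle.load(open('side0.pkl','rb'))
def ray(d,u,v,h):
    f,cx,cy=K(d);r=d['wc'][:3,:3]@np.array([(u-cx)/f,(v-cy)/f,1]);o=d['wc'][:3,3]
    return o+r*(h-o[2])/r[2]
Wt=cloud(t);Ws=cloud(s)
for nm,d,W,sc,off,pts in [('top',t,Wt,9,(240,160),{'barL':(248,465,80),'barR':(437,487,80),'boxTL':(324,195,113),'boxTLb':(296,232,113),'boxBR':(405,312,113),'boxR':(437,268,113),'cBR':(510,420,87),'cBL':(200,390,87),'cTR':(530,150,87),'marker':(152,237,150)}),
  ('side',s,Ws,6.5,(195,155),{'cNL':(168,388,87),'cNR':(468,455,87),'barN':(122,340,80),'barF':(205,245,80),'boxA':(296,305,113),'boxB':(410,258,113),'boxC':(440,288,113),'boxD':(330,335,113)})]:
    for k,(u,v,h) in pts.items():
        u=u/sc+off[0];v=v/sc+off[1];print(nm,k,round(u,1),round(v,1),ray(d,u,v,h).round(1),W[int(round(v)),int(round(u))].round(1))
# blue seg
for nm,d,W in [('top',t,Wt),('side',s,Ws)]:
    im=d['img'].astype(int);m=(im[...,2]-im[...,0]>40)
    n,l,st,c=cv2.connectedComponentsWithStats(m.astype(np.uint8))
    for i in range(1,n):
        if st[i,4]>15: print(nm,st[i],np.nanmedian(W[l==i],0).round(1))
for k,(u,v) in {'tA':(105,402),'tB':(235,405),'tC':(208,530),'tD':(58,525)}.items():
    u=u/3.7+165;v=v/3.7+150;print('tray',k,ray(s,u,v,16).round(1),Ws[int(v),int(u)].round(1))
E
```

```text
top barL 267.6 211.7 [455.  -45.1  80. ] [450.5 -46.5  87.4]
top barR 288.6 214.1 [ 434.3 -143.9   80. ] [ 434.1 -145.9   81.4]
top boxTL 276.0 181.7 [593.7 -98.9 113. ] [593.  -98.9 110.6]
top boxTLb 272.9 185.8 [573.3 -81.5 113. ] [576.4 -82.9 102.9]
top boxBR 285.0 194.7 [ 522.2 -134.5  113. ] [ 531.5 -137.8   85.5]
top boxR 288.6 189.8 [ 546.1 -154.5  113. ] [ 550.9 -158.6   98. ]
top cBR 296.7 206.7 [ 466.1 -186.3   87. ] [ 497.3 -201.9   -4.2]
top cBL 262.2 203.3 [497.  -23.2  87. ] [497.7 -22.2  89.9]
top cTR 298.9 176.7 [ 622.7 -217.6   87. ] [ 659.1 -232.5    2.5]
top marker 256.9 186.3 [560.8  -2.4 150. ] [549.5  -1.6 179.9]
side cNL 220.8 214.7 [ 469.2 -181.2   87. ] [ 468.3 -176.7   82.2]
side cNR 267.0 225.0 [ 634.3 -211.2   87. ] [ 632.9 -203.8   81.2]
side barN 213.8 207.3 [ 430.7 -134.    80. ] [ 433.6 -139.9   85.8]
side barF 226.5 192.7 [452.7 -36.8  80. ] [458.3 -50.5  88.3]
side boxA 240.5 201.9 [ 528.2 -132.1  113. ] [ 529.1 -129.3  110.8]
side boxB 258.1 194.7 [579.6 -78.7 113. ] [579.9 -81.6 113.7]
side boxC 262.7 199.3 [ 600.7 -104.1  113. ] [594.8 -66.7  88.1
[... 734 characters left out ...]
 227   3   6  16] [433.6 585.5  20.7]
side [176  44  39   6 234] [ -18.2 1147.6  260.6]
side [234  45  41   9 300] [ 333.8 1127.8  262.8]
side [243 131  45  30 172] [532.1 158.1 170. ]
side [399 179  75 190 906] [1026.2 -792.8  461.7]
side [241 196  22  15 123] [ 564.7 -129.1  104.4]
side [393 206   6  22  88] [ 985.2 -500.5  378.6]
side [385 251   6  21  73] [ 985.5 -499.6  243.3]
side [260 291   6   8  36] [ 669.2 -494.3   63.5]
side [244 313   6   8  43] [ 641.9 -579.2   62.5]
tray tA [ 413.  -335.8   16. ] [ 410.4 -331.9   15. ]
tray tB [ 526.6 -320.    16. ] [ 525.7 -322.5   20. ]
tray tC [ 540.6 -466.9   16. ] [ 535.5 -453.3    2.1]
tray tD [ 420.  -482.8   16. ] [ 409.3 -463.8   -1.6]
```

```bash
python3 - <<'E'
from h import *
import pickle
t=pickle.load(open('top0.pkl','rb'));s=pickle.load(open('side0.pkl','rb'))
W=np.concatenate([cloud(t).reshape(-1,3),cloud(s).reshape(-1,3)]);W=W[~np.isnan(W[:,0])]
# max height grid
for x in range(300,800,50):
    print(x,[int(np.percentile(q[:,2],98)) if len(q:=W[(abs(W[:,0]-x-25)<25)&(abs(W[:,1]-y-25)<25)])>2 else None for y in range(200,-550,-50)])
o=ctrl.get_obs();M=R.from_rotvec(o['orientation']).as_matrix();print(M.round(3))
w=grab('wrist');print(np.array(w['hand_eye']).round(2))
print(np.degrees(np.arctan2(M[1,0],M[0,0])))
E
```

```text
300 [-875, -879, -888, None, None, None, None, None, -880, -881, -878, -879, -879, -881, -749]
350 [6, 23, 22, 8, 8, 9, 9, 10, 6, 7, 6, 5, 6, 6, 5]
400 [12, 28, 27, 10, 10, 13, 92, 89, 8, 7, 7, 19, 19, 19, 19]
450 [173, 173, 172, 173, 88, 90, 93, 92, 91, 9, 7, 20, 10, 10, 19]
500 [170, 171, 169, 173, 183, 185, 95, 118, 95, 60, 9, 19, 18, 19, 19]
550 [171, 170, 170, 172, 176, 212, 117, 118, 95, 88, 8, 8, 9, 68, 68]
600 [171, 172, 173, 173, 90, 190, 95, 94, 94, 90, 9, 52, 54, 69, 67]
650 [790, 790, 791, 792, 791, 792, 793, 793, 791, 790, 791, 791, 787, 293, 69]
700 [807, 808, 808, 809, 809, 809, 808, 809, 808, 808, 809, 808, 802, 762, 90]
750 [817, 818, 818, 818, 819, 818, 818, 819, 819, 818, 818, 818, 815, 769, 92]
[[ 0.299 -0.     0.954]
 [-0.954  0.001  0.299]
 [-0.001 -1.     0.   ]]
[[   1.     -0.     -0.     -0.79]
 [   0.     -0.28    0.96 -162.93]
 [  -0.     -0.96   -0.28   76.6 ]
 [   0.      0.      0.      1.  ]]
-72.59432644552197
```

Request:
jog_arm([
  {"dp":[0.8,1,0],"turn":[0,0,0.05],"claw":1},
  {"dp":[0.8,1,0],"turn":[0,0,0.05],"claw":1},
  {"dp":[0.8,1,0],"turn":[0,0,0.05],"claw":1},
  {"dp":[0.8,1,0],"turn":[0,0,0.05],"claw":1},
])

```text
t: 0.53
ee_pos: [252.6, -512.9, 221.9]
orientation: [-1.391, 0.862, -0.859]
ft_force: [0.2, -0.1, -0.5]
width: 88.0
```

Request:
jog_arm([
  {"dp":[1,0.6,0.4],"turn":[0,0,0.05],"claw":1},
  {"dp":[1,0.6,0.4],"turn":[0,0,0.05],"claw":1},
  {"dp":[1,0.6,0.4],"turn":[0,0,0.05],"claw":1},
])

```text
t: 0.78
ee_pos: [335.1, -464.4, 255.4]
orientation: [-1.44, 0.739, -0.739]
ft_force: [-0.8, -0.8, 1.3]
width: 87.6
```

Request:
jog_arm([
  {"dp":[1,0.7,0.6],"turn":[0,0,0.06],"claw":1},
  {"dp":[1,0.7,0.6],"turn":[0,0,0.06],"claw":1},
  {"dp":[1,0.7,0.6],"turn":[0,0,0.06],"claw":1},
])

```text
t: 1.03
ee_pos: [417.2, -408.0, 305.2]
orientation: [-1.488, 0.589, -0.592]
ft_force: [1.0, -1.3, -0.2]
width: 87.8
```

```bash
python3 - <<'E'
from h import *
import pickle
d=grab('wrist');save(d,'w1',s=1.5);pickle.dump(d,open('w1.pkl','wb'));print(d['obs']['ee_pos'],d['obs']['qvel'])
E
```

```text
[ 417.22188963 -407.95131942  305.15852536] [ 0.50091941 -0.04934903 -0.27252487 -0.01258717  0.31666315  0.58392086]
```

View pics/w1.png

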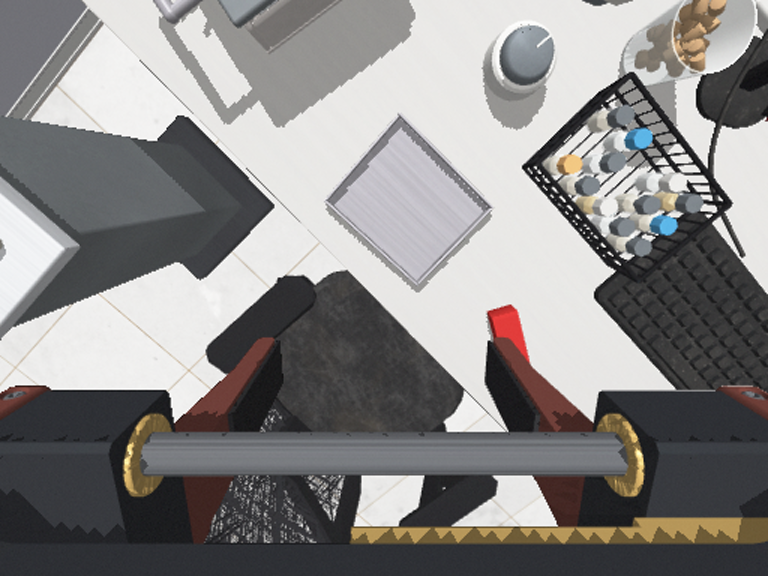

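The tray is clear in the wrist view, with outer corners at about (400,116), (491,208), (418,289) and (327,206) in the 1.5x picture.

```bash
cat >> h.py <<'E'
def ray(d,u,v,h):
    f,cx,cy=K(d);r=d['wc'][:3,:3]@np.array([(u-cx)/f,(v-cy)/f,1]);o=d['wc'][:3,3]
    return o+r*(h-o[2])/r[2]
E
python3 - <<'E'
from h import *
import pickle
d=pickle.load(open('w1.pkl','rb'))
P=np.array([ray(d,u/1.5,v/1.5,16)[:2] for u,v in [(400,116),(491,208),(418,289),(327,206)]])
print(P.round(1),P.mean(0).round(1),[np.linalg.norm(P[i]-P[i-1]).round(1) for i in range(4)])
e=P[1]-P[0]+P[2]-P[3];print('yaw y-edges?',np.degrees(np.arctan2(e[1],e[0])))
e=P[2]-P[1]+P[3]-P[0];print(np.degrees(np.arctan2(e[1],e[0])))
W=cloud(d);m=np.zeros(W.shape[:2]);print(W[int(200/1.5),int(410/1.5)])
E
```

```text
[[ 524.6 -318.9]
 [ 534.  -453.7]
 [ 416.2 -466.9]
 [ 406.7 -331. ]] [ 470.4 -392.6] [np.float64(118.5), np.float64(135.1), np.float64(118.5), np.float64(136.3)]
yaw y-edges? -86.01657565504604
-173.87588552317789
[ 476.16662003 -387.83496747    2.72648988]
```

Request:
jog_arm([
  {"dp":[0.3,1,0],"turn":[0,0,0],"claw":1},
  {"dp":[0.3,1,0],"turn":[0,0,0],"claw":1},
])

```text
t: 1.25
ee_pos: [443.7, -330.8, 307.5]
orientation: [-1.488, 0.587, -0.599]
ft_force: [1.1, 0.5, -0.0]
width: 88.3
```

Request:
jog_arm([
  {"dp":[0.5,1,0],"turn":[0,0,0],"claw":1},
  {"dp":[0.5,1,0],"turn":[0,0,0],"claw":1},
  {"dp":[0.5,1,0],"turn":[0,0,0],"claw":1},
])

```text
t: 1.5
ee_pos: [485.5, -247.1, 307.6]
orientation: [-1.487, 0.585, -0.597]
ft_force: [0.0, -0.5, -0.5]
width: 87.4
```

```bash
python3 - <<'E'
from h import *
import pickle
d=grab('wrist');save(d,'w2',s=1.5);pickle.dump(d,open('w2.pkl','wb'));print(d['obs']['ee_pos'],d['obs']['qvel'])
E
```

```text
[ 485.49798704 -247.12693073  307.57334018] [ 0.05216679  0.00923213 -0.01013774 -0.04385401 -0.0014747   0.02869244]
```

View pics/w2.png

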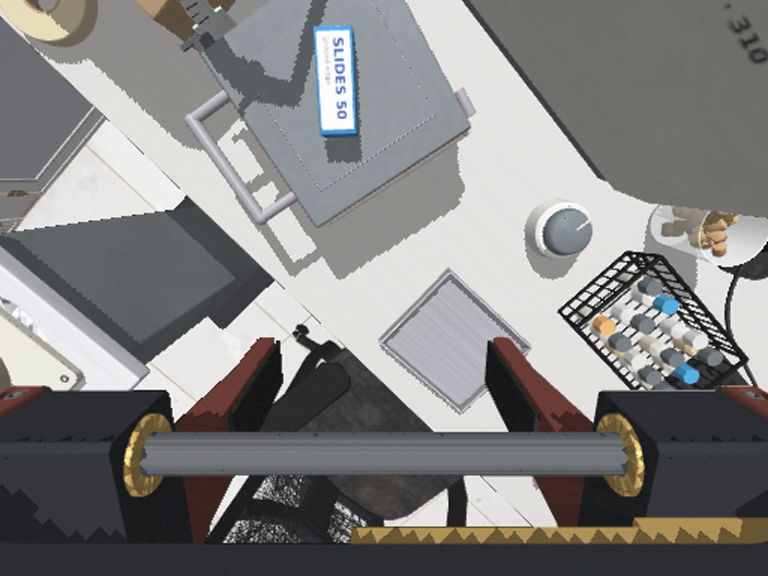

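```bash
python3 - <<'E'
from h import *
import pickle
d=pickle.load(open('w2.pkl','rb'))
save(d,'w2a',(110,0,320,160),3.7); save(d,'w2b',(240,165,370,285),5)
E
```

```text
(no output)
```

View pics/w2a.png

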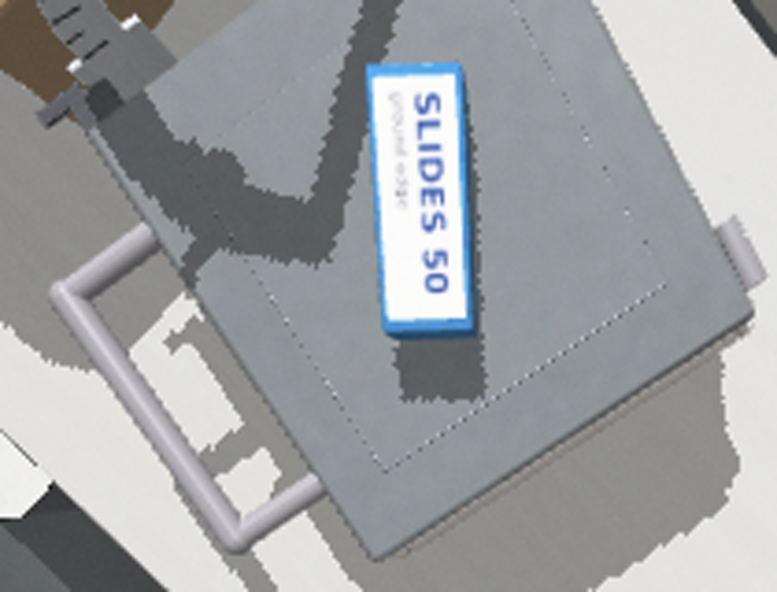

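View pics/w2b.png

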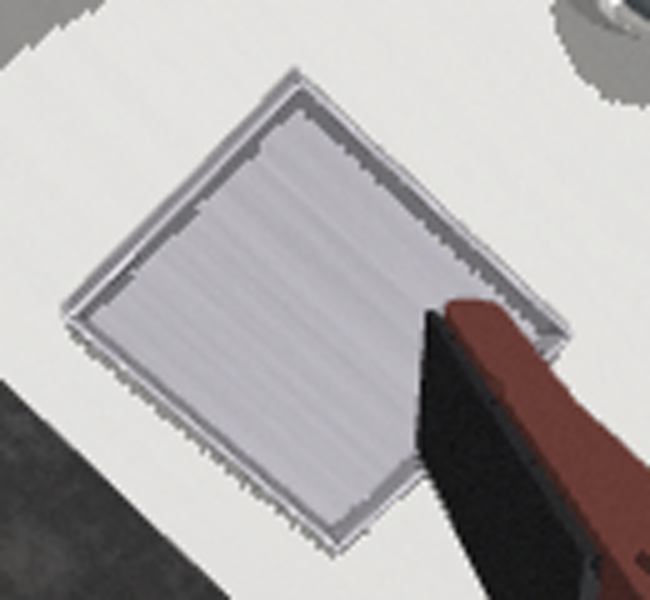

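```bash
python3 - <<'E'
from h import *
import pickle
d=pickle.load(open('w2.pkl','rb'))
f=lambda u,v,h:ray(d,u/3.7+110,v/3.7,h)[:2]
g=lambda u,v,h:ray(d,u/5+240,v/5+165,h)[:2]
B=np.array([f(u,v,112.8) for u,v in [(367,65),(462,62),(474,325),(385,329)]])
print('box',B.round(1),B.mean(0).round(1),[np.linalg.norm(B[i]-B[i-1]).round(1) for i in range(4)])
e=B[1]+B[0]-B[2]-B[3];print('long yaw',np.degrees(np.arctan2(e[1],e[0])))
b=np.array([f(68,293,80),f(237,538,80)]);print('bar',b,b.mean(0),np.linalg.norm(b[0]-b[1]),np.degrees(np.arctan2(*(b[0]-b[1])[::-1]))-90)
c=np.array([f(375,560,86.8),f(750,312,86.8)]);print('cov',c,np.linalg.norm(c[0]-c[1]),np.degrees(np.arctan2(*(c[1]-c[0])[::-1])))
T=np.array([g(u,v,16) for u,v in [(296,70),(568,335),(337,552),(66,310)]])
print('tray',T.round(1),T.mean(0).round(1),[np.linalg.norm(T[i]-T[i-1]).round(1) for i in range(4)])
W=cloud(d)
for u,v in [(420,180),(560,150),(500,400),(150,415)]: print(W[int(v/3.7),int(u/3.7+110)].round(1))
print(W[165+40,240+50])
th=np.radians(-11);X=np.array([np.cos(th),np.sin(th)]);Y=np.array([-X[1],X[0]])
print('origin from bar',b.mean(0)+125*X,'from corners',c.mean(0)+86*Y)
o=ctrl.get_obs();M=R.from_rotvec(o['orientation']).as_matrix();print(np.degrees(np.arctan2(M[1,0],M[0,0])),M[:,1])
E
```

```text
box [[ 577.6  -73.7]
 [ 599.6  -93.2]
 [ 549.2 -150.1]
 [ 527.  -130.9]] [ 563.3 -112. ] [np.float64(76.4), np.float64(29.4), np.float64(76.0), np.float64(29.4)]
long yaw 48.50816486670378
bar [[ 452.53120824  -39.67075503]
 [ 432.16478968 -138.78884829]] [442.34799896 -89.22980166] 101.18887001828098 -11.611312857303986
cov [[ 465.52587292 -180.66724593]
 [ 624.00951494 -210.87686058]] 161.33717985474297 -10.79206145872286
tray [[ 527.2 -313.3]
 [ 534.7 -453.7]
 [ 417.6 -463.6]
 [ 410.7 -322.9]] [ 472.5 -388.3] [np.float64(116.9), np.float64(140.6), np.float64(117.5), np.float64(140.8)]
[ 566.8 -106.6  112.8]
[ 610.  -126.8   87.3]
[ 539.3 -171.5   87.1]
[443.6 -88.3  87.7]
[ 483.84516364 -341.41632186    2.82546224]
origin from bar [ 565.05139689 -113.08092608] from corners [ 561.17726753 -111.35211547]
-43.255557592494895 [ 0.007461   -0.00188953 -0.99997038]
```

Request:
jog_arm([
  {"dp":[0.48,0.84,-0.5],"turn":[0,0,0.01],"claw":1},
  {"dp":[0.48,0.84,-1],"turn":[0,0,0.01],"claw":0.8},
  {"dp":[0.48,0.84,-1],"turn":[0,0,0.01],"claw":0.8},
  {"dp":[0.48,0.84,-1],"turn":[0,0,0.01],"claw":0.8},
])

```text
t: 1.88
ee_pos: [521.3, -179.7, 222.4]
orientation: [-1.495, 0.565, -0.564]
ft_force: [-0.8, 0.3, -0.6]
width: 72.0
```

Request:
jog_arm([
  {"dp":[0.48,0.84,-0.5],"turn":[0,0,0],"claw":0.8},
  {"dp":[0.48,0.84,-1],"turn":[0,0,0],"claw":0.8},
  {"dp":[0.48,0.84,-1],"turn":[0,0,0],"claw":0.8},
  {"dp":[0.48,0.84,-1],"turn":[0,0,0],"claw":0.8},
  {"dp":[0.48,0.84,-1],"turn":[0,0,0],"claw":0.8},
])

```text
t: 2.3
ee_pos: [559.1, -113.8, 141.9]
orientation: [-1.496, 0.567, -0.562]
ft_force: [0.7, -0.7, 0.8]
width: 70.1
```

```bash
python3 - <<'E'
from h import *
import pickle
d=grab('wrist');save(d,'w3',s=1.5);pickle.dump(d,open('w3.pkl','wb'));o=d['obs'];print(o['ee_pos'],o['ft_force'])
M=R.from_rotvec(o['orientation']).as_matrix();print(np.degrees(np.arctan2(M[1,0],M[0,0])),M[:,1])
E
```

```text
[ 559.13400376 -113.79404094  141.87282847] [ 0.74425358 -0.65139506  0.75819329]
-41.352343343772574 [-0.00290274  0.00127904 -0.99999497]
```

View pics/w3.png

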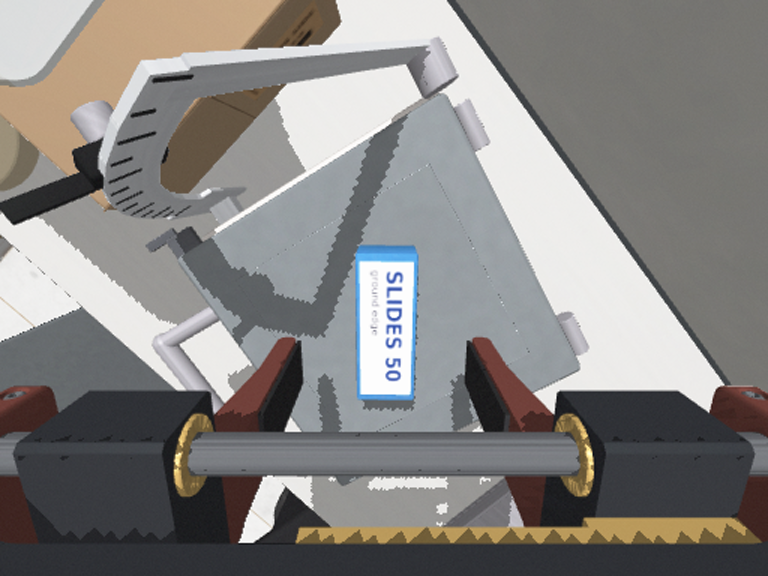

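```bash
python3 - <<'E'
from h import *
import pickle
d=pickle.load(open('w3.pkl','rb'))
f=lambda u,v,h:ray(d,u/1.5,v/1.5,h)[:2]
B=np.array([f(u,v,112.8) for u,v in [(356,260),(416,260),(413,401),(358,401)]])
print('box',B.round(1),B.mean(0).round(1),[np.linalg.norm(B[i]-B[i-1]).round(1) for i in range(4)])
e=B[1]+B[0]-B[2]-B[3];print('long yaw',np.degrees(np.arctan2(e[1],e[0])))
save(d,'w3a',(0,10,180,180),4.2)
E
```

```text
box [[ 575.5  -75.3]
 [ 596.8  -94.1]
 [ 547.3 -150.4]
 [ 525.6 -131.4]] [ 561.3 -112.8] [np.float64(75.0), np.float64(28.4), np.float64(75.0), np.float64(28.8)]
long yaw 48.53646034352067
```

View pics/w3a.png

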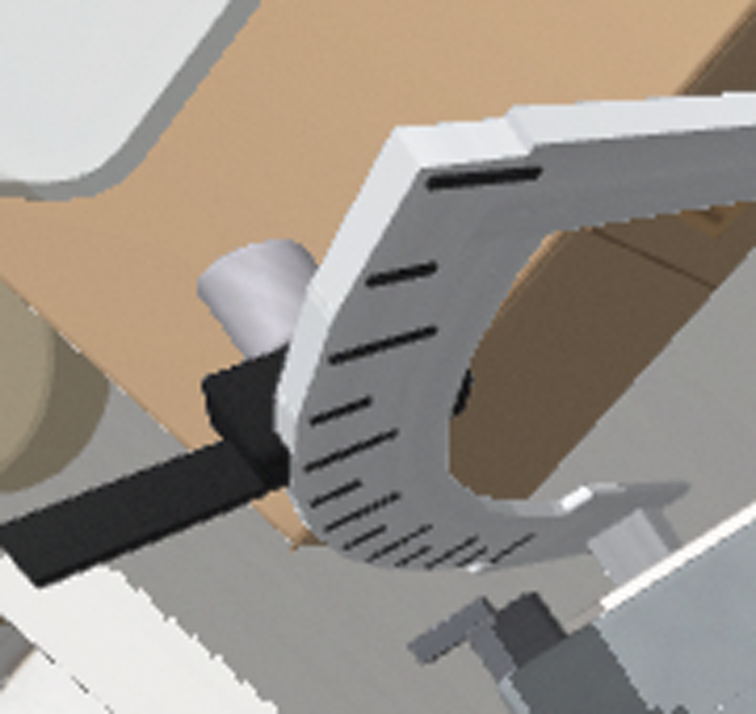

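Request:
jog_arm([
  {"dp":[0.035,0.015,-0.3],"turn":[0,0,0],"claw":0.8},
  {"dp":[0.035,0.015,-0.5],"turn":[0,0,0],"claw":0.8},
  {"dp":[0.035,0.015,-0.63],"turn":[0,0,0],"claw":0.8},
  {"dp":[0.035,0.015,-0.63],"turn":[0,0,0],"claw":0.8},
  {"dp":[0.035,0.015,-0.63],"turn":[0,0,0],"claw":0.8},
])

```text
t: 2.77
ee_pos: [563.1, -114.4, 94.1]
orientation: [-1.495, 0.565, -0.567]
ft_force: [0.4, -1.0, 0.6]
width: 70.3
```

Request:
jog_arm([
  {"dp":[-0.01,0.02,-0.04],"turn":[0,0,0],"claw":0.8},
  {"dp":[-0.01,0.02,-0.04],"turn":[0,0,0],"claw":0.4},
  {"dp":[-0.01,0.02,-0.04],"turn":[0,0,0],"claw":0.2},
  {"dp":[-0.01,0.02,-0.04],"turn":[0,0,0],"claw":0.2},
  {"dp":[-0.01,0.02,-0.04],"turn":[0,0,0],"claw":0.2},
  {"dp":[-0.01,0.02,-0.04],"turn":[0,0,0],"claw":0.2},
  {"dp":[-0.01,0.02,-0.04],"turn":[0,0,0],"claw":0.2},
  {"dp":[-0.01,0.02,-0.04],"turn":[0,0,0],"claw":0.2},
])

```text
t: 3.43
ee_pos: [562.3, -112.7, 90.9]
orientation: [-1.495, 0.565, -0.567]
ft_force: [-0.5, 0.3, 1.5]
width: 30.0
```

Request:
jog_arm([
  {"dp":[0,0,0.2],"turn":[0,0,0],"claw":0.1},
  {"dp":[0,0,0.6],"turn":[0,0,0],"claw":0.1},
  {"dp":[0,0,1],"turn":[0,0,0],"claw":0.1},
  {"dp":[0,0,1],"turn":[0,0,0],"claw":0.1},
  {"dp":[0,0,1],"turn":[0,0,0],"claw":0.1},
])

```text
t: 3.85
ee_pos: [563.5, -113.0, 172.6]
orientation: [-1.494, 0.562, -0.57]
ft_force: [-0.1, -0.1, -0.3]
width: 29.9
```

```bash
python3 - <<'E'
from h import *
import pickle
d=grab('wrist');save(d,'w4',s=1.5);pickle.dump(d,open('w4.pkl','wb'));o=d['obs'];print(o['ee_pos'],o['ft_force'],o['width'])
E
```

```text
[ 563.49911575 -112.96304957  172.6136307 ] [-0.1119811  -0.12938401 -0.25088758] 29.88862349549138
```

View pics/w4.png

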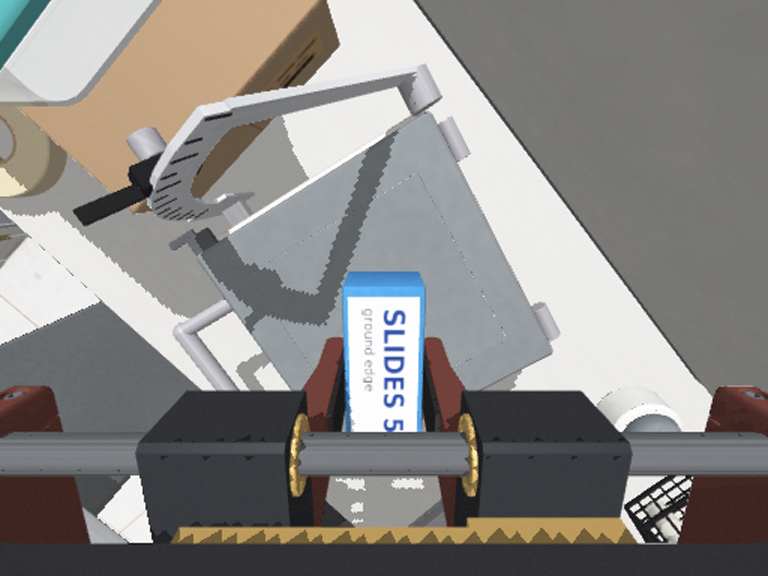

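Request:
jog_arm([
  {"dp":[-0.25,-0.5,0],"turn":[0,0,0],"claw":0.1},
  {"dp":[-0.4,-1,0],"turn":[0,0,0],"claw":0.1},
  {"dp":[-0.4,-1,0],"turn":[0,0,0.02],"claw":0.1},
])

```text
t: 4.15
ee_pos: [527.5, -196.4, 169.2]
orientation: [-1.508, 0.521, -0.518]
ft_force: [0.6, 0.3, -1.2]
width: 29.9
```

Request:
jog_arm([
  {"dp":[-0.25,-0.5,0],"turn":[0,0,0.04],"claw":0.1},
  {"dp":[-0.4,-1,-0.2],"turn":[0,0,0.08],"claw":0.1},
  {"dp":[-0.4,-1,-0.4],"turn":[0,0,0.1],"claw":0.1},
])

```text
t: 4.4
ee_pos: [494.6, -279.8, 137.0]
orientation: [-1.556, 0.27, -0.27]
ft_force: [0.1, 0.2, -0.4]
width: 29.9
```

Request:
jog_arm([
  {"dp":[-0.25,-0.5,0],"turn":[0,0,0.04],"claw":0.1},
  {"dp":[-0.35,-1,0],"turn":[0,0,0.08],"claw":0.1},
  {"dp":[-0.35,-1,0],"turn":[0,0,0.12],"claw":0.1},
  {"dp":[-0.35,-1,0],"turn":[0,0,0.12],"claw":0.1},
])

```text
t: 4.73
ee_pos: [464.7, -361.8, 134.9]
orientation: [-1.572, -0.025, 0.029]
ft_force: [0.1, 0.8, -1.0]
width: 29.8
```

```bash
python3 - <<'E'
from h import *
import pickle
d=grab('wrist');save(d,'w5',s=1.5);pickle.dump(d,open('w5.pkl','wb'));o=d['obs'];print(o['t'],o['ee_pos'],o['ft_force'],o['width'])
M=R.from_rotvec(o['orientation']).as_matrix();print(np.degrees(np.arctan2(M[1,0],M[0,0])),M[:,1])
E
```

```text
4.7333 [ 464.67101938 -361.78713003  134.91396189] [ 0.12080814  0.78627377 -0.9503088 ] 29.782763943379102
1.9764620663067156 [-0.00204006 -0.00105796 -0.99999736]
```

View pics/w5.png

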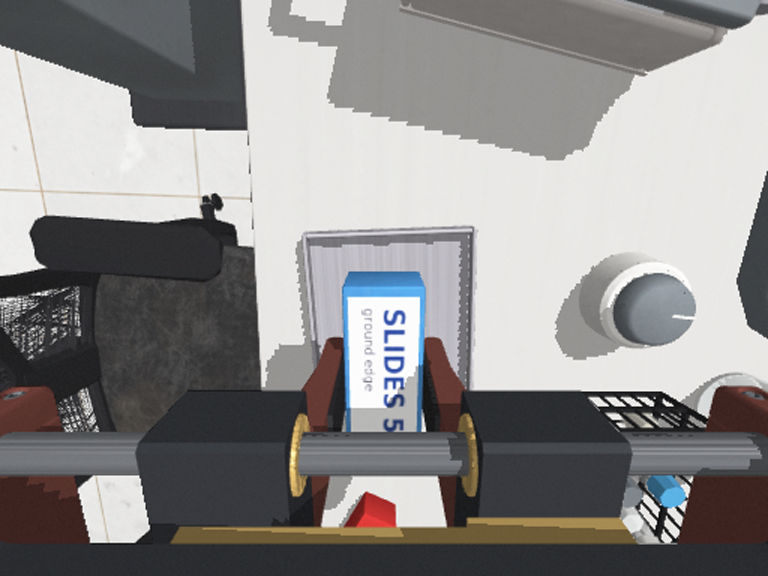

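```bash
python3 - <<'E'
from h import *
import pickle
d=pickle.load(open('w5.pkl','rb'))
a=ray(d,304/1.5,234/1.5,16)[:2];b=ray(d,475/1.5,228/1.5,16)[:2]
x=(b-a)/np.linalg.norm(b-a);y=np.array([-x[1],x[0]])
print(a,b,np.linalg.norm(a-b),np.degrees(np.arctan2(x[1],x[0])),(a+b)/2-70*y)
E
```

```text
[ 409.75700024 -323.6768282 ] [ 526.18700549 -315.59615512] 116.71008268583942 3.970172618124473 [ 472.81860312 -389.46850771]
```

Request:
jog_arm([
  {"dp":[0.1,-0.34,-0.3],"turn":[0,0,0.011],"claw":0.1},
  {"dp":[0.1,-0.34,-0.7],"turn":[0,0,0.011],"claw":0.1},
  {"dp":[0.1,-0.34,-1],"turn":[0,0,0.011],"claw":0.1},
  {"dp":[0.1,-0.34,-1],"turn":[0,0,0.011],"claw":0.1},
  {"dp":[0.1,-0.34,-1],"turn":[0,0,0.011],"claw":0.1},
])

```text
t: 5.2
ee_pos: [472.1, -385.0, 53.3]
orientation: [-1.567, -0.046, 0.055]
ft_force: [0.4, 0.4, -0.4]
width: 29.8
```

Request:
jog_arm([
  {"dp":[0,-0.05,-0.25],"turn":[0,0,0],"claw":0.1},
  {"dp":[0,-0.05,-0.45],"turn":[0,0,0],"claw":0.1},
  {"dp":[0,-0.05,-0.54],"turn":[0,0,0],"claw":0.1},
  {"dp":[0,-0.05,-0.54],"turn":[0,0,0],"claw":0.1},
  {"dp":[0,-0.05,-0.54],"turn":[0,0,0],"claw":0.1},
])

```text
t: 5.62
ee_pos: [472.8, -388.8, 11.2]
orientation: [-1.568, -0.047, 0.055]
ft_force: [0.3, 0.0, -0.6]
width: 29.8
```

Request:
jog_arm([
  {"dp":[0,0,-0.02],"turn":[0,0,0],"claw":0.1},
  {"dp":[0,0,-0.04],"turn":[0,0,0],"claw":0.1},
  {"dp":[0,0,-0.05],"turn":[0,0,0],"claw":0.1},
  {"dp":[0,0,-0.05],"turn":[0,0,0],"claw":0.1},
])

```text
t: 5.95
ee_pos: [473.3, -389.2, 8.1]
orientation: [-1.568, -0.048, 0.054]
ft_force: [0.1, 0.6, 3.9]
width: 29.7
```

Contact shows at about 4 N, so I'll release the box.

Request:
jog_arm([
  {"dp":[0,0,0],"turn":[0,0,0],"claw":0.38},
  {"dp":[0,0,0],"turn":[0,0,0],"claw":0.5},
  {"dp":[0,0,0],"turn":[0,0,0],"claw":0.5},
  {"dp":[0,0,0],"turn":[0,0,0],"claw":0.5},
  {"dp":[0,0,0.3],"turn":[0,0,0],"claw":0.5},
  {"dp":[0,0,0.7],"turn":[0,0,0],"claw":0.5},
  {"dp":[0,0,1],"turn":[0,0,0],"claw":0.5},
  {"dp":[0,0,1],"turn":[0,0,0],"claw":0.5},
])

```text
t: 6.62
ee_pos: [475.7, -391.3, 92.8]
orientation: [-1.574, -0.052, 0.049]
ft_force: [0.5, -0.6, 0.5]
width: 43.8
```

Request:
jog_arm([
  {"dp":[0,0,0.5],"turn":[0,0,-0.04],"claw":0.4},
  {"dp":[0,0.2,1],"turn":[0,0,-0.08],"claw":0.4},
  {"dp":[0,0.6,1],"turn":[0,0,-0.08],"claw":0.4},
  {"dp":[0,0.6,1],"turn":[0,0,-0.08],"claw":0.4},
])

```text
t: 6.95
ee_pos: [476.1, -340.4, 174.7]
orientation: [-1.569, 0.144, -0.149]
ft_force: [-0.8, 0.1, -0.7]
width: 35.1
```

```bash
python3 - <<'E'
from h import *
import pickle
d=grab('wrist');save(d,'w6',s=1.5);pickle.dump(d,open('w6.pkl','wb'));o=d['obs'];print(o['t'],o['ee_pos'],o['ft_force'],o['width'])
M=R.from_rotvec(o['orientation']).as_matrix();print(np.degrees(np.arctan2(M[1,0],M[0,0])),M[:,1])
d=grab('side');save(d,'s6',(165,150,295,310),3.7)
E
```

```text
6.95 [ 476.09148297 -340.43137554  174.70396913] [-0.79824505  0.10568196 -0.66271102] 35.146851843248
-10.67131537777492 [ 0.00279731 -0.00376551 -0.999989  ]
```

View pics/w6.png

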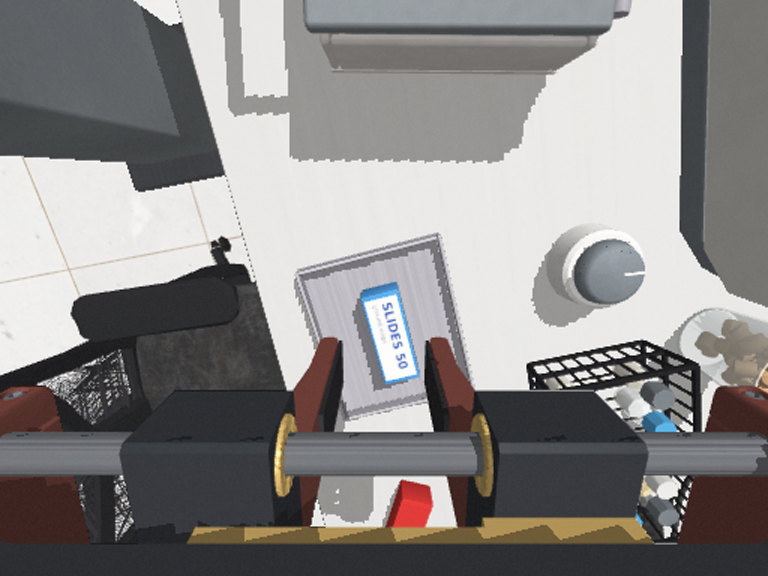

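View pics/s6.png

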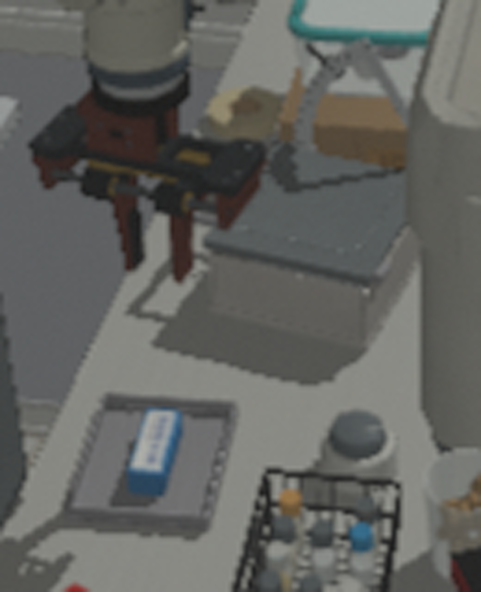

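The box lies flat in the tray, at about (388,340) in the wrist picture. Next I'll measure the marker angle from the earlier pictures.

```bash
cat >> h.py <<'E'
def inc(W,o=(563.5,-112.5),yaw=-11.0):
    c,s=np.cos(np.radians(yaw)),np.sin(np.radians(yaw));dx=W[...,0]-o[0];dy=W[...,1]-o[1]
    return np.stack([c*dx+s*dy,-s*dx+c*dy,W[...,2]],-1)
E
python3 - <<'E'
from h import *
import pickle
for n in ['w2','w3','w4']:
    d=pickle.load(open(n+'.pkl','rb'));W=inc(cloud(d));im=d['img'].astype(int)
    for nm,m in [('black',(im.max(-1)<45)),]:
        m=m&(W[...,1]>80)&(W[...,1]<150)&(W[...,2]>100)&(W[...,2]<320)
        P=W[m];
        if len(P)<5: print(n,len(P));continue
        r=np.hypot(80-P[:,0],P[:,2]-79);a=np.arctan2(P[:,2]-79,80-P[:,0])
        for lo in range(120,260,10):
            k=(r>=lo)&(r<lo+10)
            if k.sum()>3: print(n,lo,k.sum(),'ang',np.median(a[k]).round(3),np.percentile(a[k],[5,95]).round(3),'y',np.percentile(P[k,1],[5,50,95]).round(1))
    # scale points: aluminium
    m=(W[...,1]>95)&(W[...,1]<120)&(W[...,2]>100)&(im.min(-1)>100);P=W[m];r=np.hypot(80-P[:,0],P[:,2]-79)
    print(n,'scale',len(P),np.percentile(r,[1,50,99]),np.percentile(P[:,1],[5,50,95]))
    m=(W[...,2]>84)&(W[...,2]<90)&(abs(W[...,1])<110)&(abs(W[...,0])<100);P=W[m];print('cover x',np.percentile(P[:,0],[.5,99.5]),'y',np.percentile(P[:,1],[.5,99.5]),np.median(P[:,2]))
E
```

```text
w2 2
w2 scale 76 [136.24945823 147.79979566 153.27017751] [104.41893645 104.98155833 105.72398902]
cover x [-91.06301212  83.61499967] y [-85.50553509  83.92204325] 87.17897816546497
w3 130 19 ang 0.708 [0.679 0.738] y [105.4 105.7 106.1]
w3 140 143 ang 0.881 [0.445 1.059] y [104.2 104.6 113. ]
w3 150 571 ang 0.73 [0.694 0.974] y [104.4 108.5 114.1]
w3 160 414 ang 0.705 [0.697 0.713] y [104.5 107.1 109.7]
w3 170 244 ang 0.704 [0.695 0.711] y [104.4 106.1 109.7]
w3 scale 7751 [ 30.35520124 139.71922136 154.79510419] [104.52830287 105.00345132 107.62699393]
cover x [-84.12652162  87.44743389] y [-82.90465946 102.85937183] 87.10571167018327
w4 140 81 ang 0.742 [0.541 1.058] y [104.4 104.8 114.7]
w4 150 345 ang 0.731 [0.697 0.885] y [104.6 109.6 114.2]
w4 160 241 ang 0.705 [0.699 0.713] y [104.7 107.2 109.9]
w4 170 239 ang 0.703 [0.697 0.711] y [104.6 107.2 110. ]
w4 scale 4793 [ 30.28009861 135.13689005 154.78725494] [ 98.94872062 105.03083369 114.40781838]
cover x [-84.39411636  87.60060391] y [-82.99557229 102.98299044] 87.08474808233619
```

```bash
python3 - <<'E'
from h import *
import pickle
for n in ['w3','w4']:
    d=pickle.load(open(n+'.pkl','rb'));W=inc(cloud(d));im=d['img'].astype(int)
    r=np.hypot(80-W[...,0],W[...,2]-79);a=np.arctan2(W[...,2]-79,80-W[...,0])
    m=(im.max(-1)<45)&(W[...,1]>80)&(W[...,1]<150)&(W[...,2]>100)&(r>158)
    for y in np.arange(103,112,1.):
        k=m&(abs(W[...,1]-y)<.5)
        if k.sum()>3: print(n,'fin y',y,k.sum(),np.percentile(a[k],[2,50,98]).round(4),'r',np.percentile(r[k],[2,98]).round(0))
    m=(abs(a)<.15)&(W[...,1]>84)&(r>140)&(r<185)&(W[...,1]<125)&(W[...,2]>50)
    for lo in range(140,185,4):
        k=m&(r>=lo)&(r<lo+4)
        if k.sum()>2: print(n,'ptr r',lo,k.sum(),'z',np.percentile(W[k][:,2],[5,50,95]).round(1),'y',np.percentile(W[k][:,1],[5,50,95]).round(1),im[k].mean(0).round())
d=pickle.load(open('w3.pkl','rb'));save(d,'w3p',(80,130,180,205),7.5)
E
```

```text
w3 fin y 104.0 50 [0.6959 0.7046 0.7127] r [159. 178.]
w3 fin y 105.0 158 [0.6914 0.7041 0.7144] r [159. 178.]
w3 fin y 106.0 123 [0.6963 0.7049 0.713 ] r [158. 177.]
w3 fin y 107.0 131 [0.6946 0.7042 0.7131] r [158. 178.]
w3 fin y 108.0 110 [0.6961 0.7054 0.7155] r [158. 176.]
w3 fin y 109.0 98 [0.6966 0.7062 0.7131] r [159. 176.]
w3 fin y 110.0 61 [0.6971 0.7049 0.7115] r [159. 175.]
w3 ptr r 140 74 z [62.4 81.3 97.9] y [ 84.6 105.  105.2] [134. 135. 136.]
w3 ptr r 144 75 z [61.3 79.1 98.6] y [ 84.8 104.9 105.1] [118. 118. 119.]
w3 ptr r 148 146 z [69.  81.8 95. ] y [ 85.6  93.2 105.2] [87. 88. 90.]
w3 ptr r 152 100 z [60.5 81.9 86.2] y [ 85.1  92.7 105.2] [87. 88. 91.]
w3 ptr r 156 112 z [66.7 81.8 83.9] y [ 85.3  93.6 105.2] [94. 95. 99.]
w3 ptr r 160 88 z [80.5 82.  83.4] y [85.6 92.6 99.6] [107. 110. 115.]
w3 ptr r 164 40 z [80.1 81.2 82.5] y [ 88.3  97.3 100.2] [106. 107. 113.]
w3 ptr r 168 31 z [80.2 81.  82. ] y [ 95.6  97.6 100.2] [102. 104. 109.]
w3 ptr r 172 28 z [80.  80.9 82.1] y [ 95.6  97.9 100.2] [103. 105. 110.]
w3 ptr r 176 10 z [78.  81.7 84.2] y [110.1 124.7 124.
[... 509 characters left out ...]
6.3] y [ 84.7 104.9 105.2] [117. 117. 118.]
w4 ptr r 148 109 z [65.  81.7 94. ] y [ 85.   92.5 105.1] [88. 88. 90.]
w4 ptr r 152 79 z [62.6 82.2 90.7] y [ 84.7  92.4 105.2] [84. 85. 88.]
w4 ptr r 156 84 z [65.7 82.  84. ] y [ 85.4  93.4 105.5] [ 95.  96. 100.]
w4 ptr r 160 75 z [80.2 82.  84.1] y [85.3 92.6 99.7] [109. 111. 117.]
w4 ptr r 164 25 z [80.1 81.2 82.1] y [ 88.6  97.3 100.1] [106. 107. 112.]
w4 ptr r 168 26 z [79.7 80.9 81.8] y [ 95.8  98.4 100.2] [105. 107. 112.]
w4 ptr r 172 24 z [80.3 81.3 82.1] y [ 95.7  97.9 100.4] [106. 107. 110.]
w4 ptr r 176 20 z [68.1 75.8 84.4] y [124.4 124.7 124.9] [112.  97.  83.]
w4 ptr r 180 3 z [81.1 82.7 84.1] y [124.5 124.6 124.7] [164. 155. 145.]
```

View pics/w3p.png

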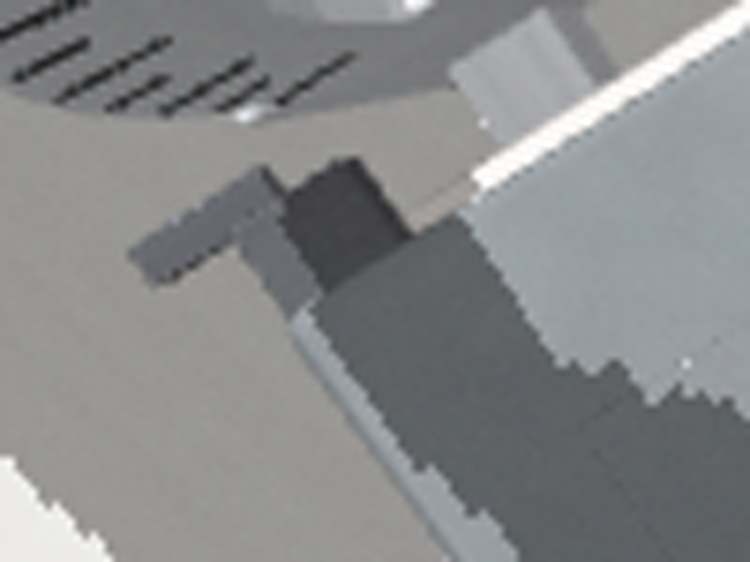

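Request:
jog_arm([
  {"dp":[-0.1,0.5,0],"turn":[0,0,0],"claw":0.4},
  {"dp":[-0.14,1,0],"turn":[0,0,0],"claw":0.4},
  {"dp":[-0.14,1,0],"turn":[0,0,0],"claw":0.4},
])

```text
t: 7.3
ee_pos: [461.6, -257.6, 170.5]
orientation: [-1.566, 0.147, -0.14]
ft_force: [-0.3, 0.6, -0.4]
width: 35.1
```

Request:
jog_arm([
  {"dp":[-0.1,0.5,0],"turn":[0,0,0],"claw":0.4},
  {"dp":[-0.14,1,0],"turn":[0,0,0],"claw":0.4},
  {"dp":[-0.14,1,0],"turn":[0,0,0],"claw":0.4},
])

```text
t: 7.55
ee_pos: [447.8, -173.4, 168.6]
orientation: [-1.563, 0.15, -0.134]
ft_force: [0.8, -0.2, 0.4]
width: 34.9
```

Request:
jog_arm([
  {"dp":[-0.1,0.5,0],"turn":[0,0,0],"claw":0.4},
  {"dp":[-0.14,0.95,-0.4],"turn":[0,0,0],"claw":0.4},
  {"dp":[-0.14,0.95,-0.4],"turn":[0,0,0],"claw":0.4},
  {"dp":[-0.14,0.95,-0.4],"turn":[0,0,0],"claw":0.4},
])

```text
t: 7.88
ee_pos: [434.9, -96.2, 134.5]
orientation: [-1.563, 0.152, -0.128]
ft_force: [0.3, 0.1, -1.3]
width: 35.2
```

```bash
python3 - <<'E'
from h import *
import pickle
d=grab('wrist');save(d,'w7',s=1.5);pickle.dump(d,open('w7.pkl','wb'));o=d['obs'];print(o['t'],o['ee_pos'],o['ft_force'],o['width'])
M=R.from_rotvec(o['orientation']).as_matrix();print(np.degrees(np.arctan2(M[1,0],M[0,0])),M[:,1])
E
```

```text
7.8833 [434.93799143 -96.20394973 134.48559214] [ 0.34099617  0.101231   -1.33773822] 35.177264648249185
-10.208861290365018 [-0.01452991  0.00470675 -0.99988336]
```

View pics/w7.png

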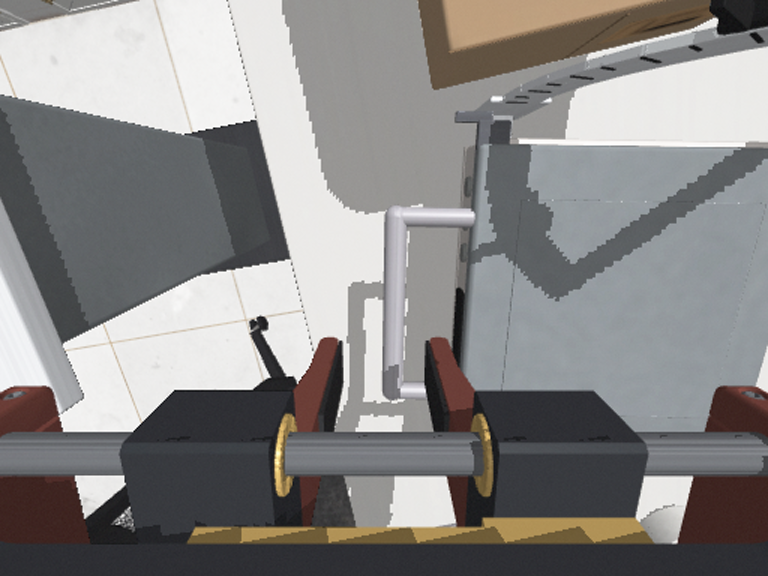

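```bash
python3 - <<'E'
from h import *
import pickle
d=pickle.load(open('w7.pkl','rb'))
a=ray(d,397/1.5,215/1.5,82)[:2];b=ray(d,394/1.5,390/1.5,82)[:2]
print(a,b,(a+b)/2,np.linalg.norm(a-b),np.degrees(np.arctan2(*(a-b)[::-1]))-90)
W=cloud(d);print(W[200,263],W[170,264])
E
```

```text
[452.12344789 -39.63002193] [ 433.48316448 -138.28954242] [442.80330618 -88.95978217] 100.40498567701147 -10.699087972063026
[443.20189947 -83.4954335   85.30806023] [448.16522119 -59.18929714  87.11545135]
```

Request:
jog_arm([
  {"dp":[0.1,0.09,0],"turn":[-0.001,-0.004,-0.002],"claw":0.4},
  {"dp":[0.1,0.09,-0.3],"turn":[-0.001,-0.004,-0.002],"claw":0.4},
  {"dp":[0.1,0.09,-0.5],"turn":[-0.001,-0.004,-0.002],"claw":0.4},
  {"dp":[0.1,0.09,-0.75],"turn":[-0.001,-0.004,-0.002],"claw":0.4},
  {"dp":[0.1,0.09,-0.92],"turn":[-0.001,-0.004,-0.002],"claw":0.4},
  {"dp":[0.1,0.09,-0.92],"turn":[-0.001,-0.004,-0.002],"claw":0.4},
  {"dp":[0.1,0.09,-0.92],"turn":[-0.001,-0.004,-0.002],"claw":0.4},
])

```text
t: 8.52
ee_pos: [445.1, -91.2, 62.0]
orientation: [-1.565, 0.146, -0.147]
ft_force: [-1.0, -0.2, -0.5]
width: 35.0
```

```bash
python3 - <<'E'
from h import *
import pickle
d=grab('wrist');save(d,'w8',s=1.5);pickle.dump(d,open('w8.pkl','wb'));o=d['obs'];print(o['t'],o['ee_pos'],o['ft_force'],o['width'])
M=R.from_rotvec(o['orientation']).as_matrix();print(np.degrees(np.arctan2(M[1,0],M[0,0])),M[:,1])
E
```

```text
8.5167 [445.1362032  -91.17229511  61.95718029] [-0.98567777 -0.15417366 -0.46108982] 35.02473488254546
-10.694339302875598 [ 5.32015506e-04  7.14590818e-04 -9.99999603e-01]
```

View pics/w8.png

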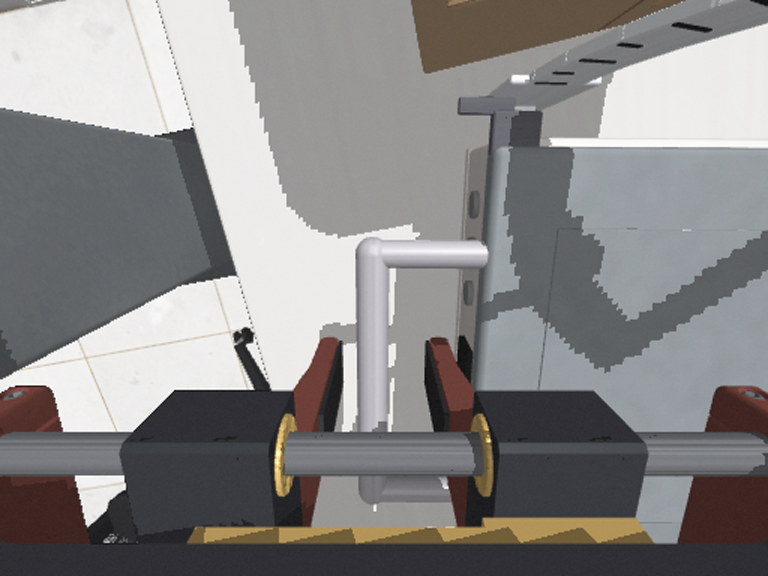

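Request:
jog_arm([
  {"dp":[-0.03,0.01,-0.01],"turn":[0,0,0],"claw":0.4},
  {"dp":[-0.03,0.01,-0.01],"turn":[0,0,0],"claw":0.2},
  {"dp":[-0.03,0.01,-0.01],"turn":[0,0,0],"claw":0},
  {"dp":[-0.03,0.01,-0.01],"turn":[0,0,0],"claw":0},
  {"dp":[-0.03,0.01,-0.01],"turn":[0,0,0],"claw":0},
  {"dp":[-0.03,0.01,-0.01],"turn":[0,0,0],"claw":0},
  {"dp":[-0.03,0.01,-0.01],"turn":[0,0,0],"claw":0},
])

```text
t: 9.15
ee_pos: [440.9, -89.9, 61.7]
orientation: [-1.565, 0.148, -0.144]
ft_force: [-5.4, -0.2, 5.6]
width: 10.9
```

Request:
jog_arm([
  {"dp":[0.003,0,0.128],"turn":[0,0,0],"claw":0},
  {"dp":[0.012,-0.002,0.256],"turn":[0,0,0],"claw":0},
  {"dp":[0.028,-0.005,0.383],"turn":[0,0,0],"claw":0},
  {"dp":[0.05,-0.01,0.509],"turn":[0,0,0],"claw":0},
  {"dp":[0.078,-0.015,0.634],"turn":[0,0,0],"claw":0},
  {"dp":[0.113,-0.022,0.757],"turn":[0,0,0],"claw":0},
  {"dp":[0.113,-0.022,0.757],"turn":[0,0,0],"claw":0},
  {"dp":[0.113,-0.022,0.757],"turn":[0,0,0],"claw":0},
])

```text
t: 9.82
ee_pos: [449.4, -91.6, 122.1]
orientation: [-1.565, 0.148, -0.144]
ft_force: [-1.7, -1.3, -5.2]
width: 10.8
```

```bash
python3 - <<'E'
from h import *
import pickle
d=grab('wrist');save(d,'w9',s=1.5);pickle.dump(d,open('w9.pkl','wb'));o=d['obs'];print(o['t'],o['ee_pos'],o['ft_force'],o['width'])
M=R.from_rotvec(o['orientation']).as_matrix();print(np.degrees(np.arctan2(M[1,0],M[0,0])),M[:,1])
E
```

```text
9.8167 [449.42195924 -91.60324826 122.06555886] [-1.72886722 -1.27458809 -5.24759911] 10.796458936335188
-10.667004855744386 [-0.00269398  0.00114655 -0.99999571]
```

View pics/w9.png

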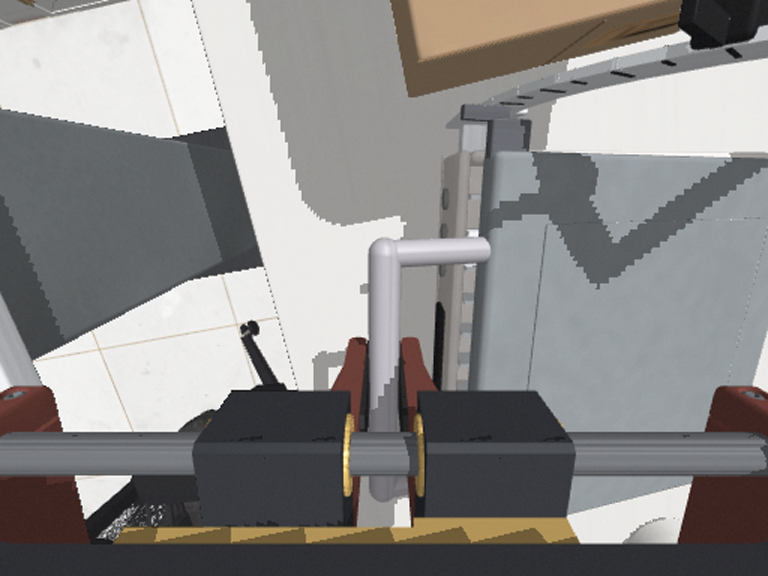

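Request:
jog_arm([
  {"dp":[0.04,-0.008,0.12],"turn":[0,0,0],"claw":0},
  {"dp":[0.086,-0.017,0.24],"turn":[0,0,0],"claw":0},
  {"dp":[0.125,-0.025,0.33],"turn":[0,0,0],"claw":0},
  {"dp":[0.167,-0.032,0.415],"turn":[0,0,0],"claw":0},
  {"dp":[0.21,-0.04,0.5],"turn":[0,0,0],"claw":0},
  {"dp":[0.258,-0.05,0.581],"turn":[0,0,0],"claw":0},
  {"dp":[0.258,-0.05,0.581],"turn":[0,0,0],"claw":0},
  {"dp":[0.258,-0.05,0.581],"turn":[0,0,0],"claw":0},
])

```text
t: 10.53
ee_pos: [468.8, -95.4, 168.4]
orientation: [-1.565, 0.151, -0.141]
ft_force: [-6.3, 0.0, -4.5]
width: 11.5
```

```bash
cat > meas.py <<'E'
from h import *
import pickle,sys
n=sys.argv[1]
d=grab('wrist');save(d,n,s=1.5);pickle.dump(d,open(n+'.pkl','wb'));o=d['obs'];print(o['t'],o['ee_pos'],o['ft_force'],o['width'])
M=R.from_rotvec(o['orientation']).as_matrix();print(np.degrees(np.arctan2(M[1,0],M[0,0])),M[:,1])
W=inc(cloud(d));im=d['img'].astype(int)
r=np.hypot(80-W[...,0],W[...,2]-79);a=np.arctan2(W[...,2]-79,80-W[...,0])
y=W[...,1]
m=(im.max(-1)<45)&(y>103.5)&(y<111)&(r>160)&(r<180)&(a>.4)&(a<1)
if m.sum()>3: print('fin',m.sum(),np.percentile(a[m],[2,25,50,75,98]).round(4),'r',np.percentile(r[m],[2,98]))
m=(y>95)&(y<101)&(r>164)&(r<178)&(a>.1)&(a<1)
if m.sum()>3: print('ptr',m.sum(),np.percentile(a[m],[2,25,50,75,98]).round(4),'r',np.percentile(r[m],[2,98]),'y',np.percentile(y[m],[2,98]))
# cover top plane angle
m=(abs(y)<80)&(r>60)&(r<160)&(a>.1)&(a<1)&(W[...,0]>-70)
x=80-W[m][:,0];z=W[m][:,2]-79
for _ in range(5):
    p=np.polyfit(x,z,1);e=abs(z-np.polyval(p,x));k=e<max(1.5,np.percentile(e,80));x=x[k];z=z[k]
print('cover',np.arctan(p[0]),p[1],len(x))
E
python3 meas.py w10
```

```text
10.5333 [468.76492244 -95.37761074 168.43768378] [-6.28495195  0.02011783 -4.50879595] 11.533797799711627
-10.66479325047701 [-0.00583024  0.00171963 -0.99998153]
fin 405 [0.6911 0.7014 0.7042 0.7061 0.7097] r [160.48361125 179.42687183]
ptr 218 [0.5287 0.5411 0.5439 0.5462 0.5502] r [164.46226742 177.1958645 ] y [ 95.2816131  100.32340471]
cover 0.5214665361794786 10.913411917868022 14383
```

View pics/w10.png

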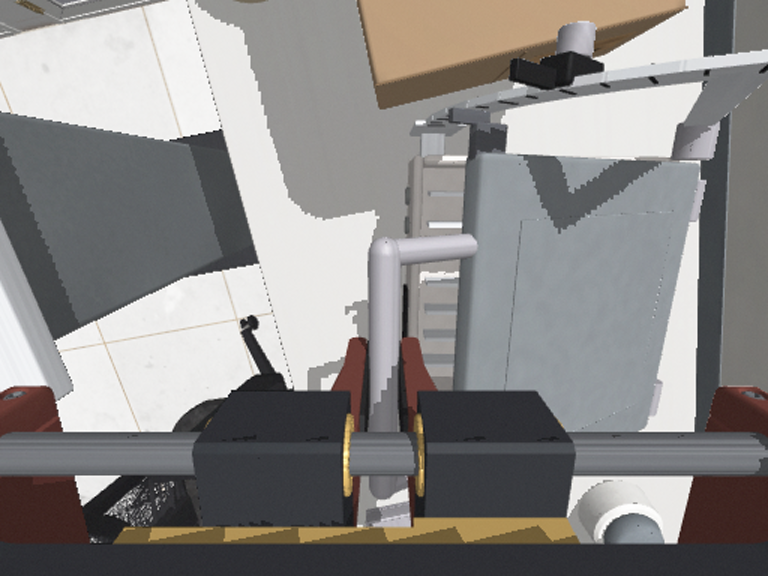

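Request:
jog_arm([
  {"dp":[0.07,-0.014,0.1],"turn":[0,0,0],"claw":0},
  {"dp":[0.14,-0.028,0.2],"turn":[0,0,0],"claw":0},
  {"dp":[0.21,-0.041,0.304],"turn":[0,0,0],"claw":0},
  {"dp":[0.21,-0.041,0.304],"turn":[0,0,0],"claw":0},
  {"dp":[0.21,-0.041,0.304],"turn":[0,0,0],"claw":0},
  {"dp":[0.21,-0.041,0.304],"turn":[0,0,0],"claw":0},
])

```text
t: 11.08
ee_pos: [484.7, -98.5, 193.0]
orientation: [-1.565, 0.152, -0.14]
ft_force: [-6.0, -0.6, -3.6]
width: 11.3
```

```bash
python3 meas.py w11; python3 -c "
from h import *
import pickle
d=pickle.load(open('w11.pkl','rb'));save(d,'w11a',(230,10,430,130),4)"
```

```text
11.0833 [484.73938191 -98.5118479  192.95724856] [-6.00339795 -0.64959895 -3.57495555] 11.266279992603831
-10.659725887486434 [-0.00785218  0.00208126 -0.99996701]
fin 303 [0.6913 0.7015 0.7043 0.7063 0.7098] r [160.37619096 178.97413921]
ptr 187 [0.6698 0.6813 0.6841 0.6863 0.6917] r [164.18837325 177.42332263] y [ 95.2715165  100.21266108]
cover 0.6618041446917523 12.037614773013917 11163
```

View pics/w11a.png

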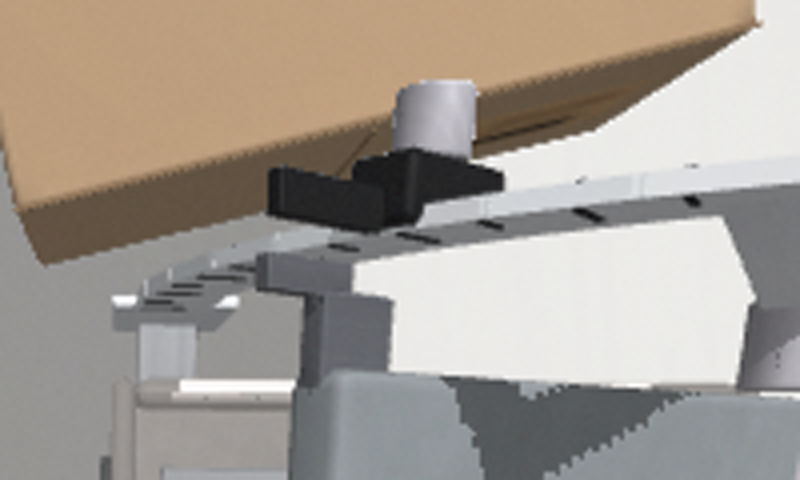

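```bash
python3 - <<'E'
from h import *
import pickle
d=pickle.load(open('w11.pkl','rb'))
im=d['img'][45:90,285:345].astype(float)
g=np.clip((im/255)**0.45*255,0,255).astype(np.uint8)
cv2.imwrite('pics/w11b.png',cv2.resize(g[...,::-1],None,fx=12,fy=12,interpolation=cv2.INTER_NEAREST))
W=inc(cloud(d));r=np.hypot(80-W[...,0],W[...,2]-79);a=np.arctan2(W[...,2]-79,80-W[...,0])
for u in (305,310,315,320):
    print(u)
    for v in range(48,86): print('  ',v,d['img'][v,u],W[v,u,1].round(1),r[v,u].round(1),a[v,u].round(4))if u==310 or u==305 else None
E
```

```text
305
   48 [97 83 66] 139.2 115.3 -0.0582
   49 [97 82 66] 138.9 115.1 -0.0793
   50 [98 85 68] 139.5 114.7 -0.1356
   51 [95 80 64] 139.6 114.7 -0.1766
   52 [66 67 67] 110.3 174.8 0.7031
   53 [37 36 40] 109.7 175.3 0.7059
   54 [36 34 37] 109.1 175.8 0.7085
   55 [39 37 40] 108.7 175.4 0.7063
   56 [36 35 37] 108.2 175.6 0.7078
   57 [40 38 39] 107.6 175.7 0.7086
   58 [37 37 37] 107.3 175.1 0.7055
   59 [37 36 37] 107.0 174.3 0.7019
   60 [34 33 35] 106.4 174.7 0.7039
   61 [37 39 40] 105.9 174.5 0.7033
   62 [38 38 39] 105.4 174.5 0.7036
   63 [36 36 37] 105.0 174.2 0.7022
   64 [27 26 27] 104.5 174.5 0.7037
   65 [67 66 65] 104.4 172.5 0.6939
   66 [152 153 150] 136.0 129.0 -0.6425
   67 [174 177 179] 107.7 153.9 0.5826
   68 [173 177 179] 107.0 154.3 0.5857
   69 [173 176 180] 106.7 153.3 0.5787
   70 [174 177 180] 105.9 153.8 0.583
   71 [171 173 177] 105.3 153.8 0.5828
   72 [133 134 137] 105.0 152.7 0.5752
   73 [118 119 121] 105.1 149.7 0.5532
   74 [104 106 111] 100.2 170.2 0.6842
   75 [101 100 108] 99.6 170.7 0.6869
   76 [101 102 108] 99.0 170.7 0.6873
   77 [ 99 101 10
[... 1038 characters left out ...]
.0 154.3 0.6144
   68 [173 176 178] 106.6 153.3 0.6086
   69 [175 177 180] 105.8 154.4 0.6158
   70 [171 173 176] 105.3 154.0 0.6135
   71 [132 134 136] 105.0 152.6 0.6047
   72 [119 120 122] 104.9 150.5 0.591
   73 [117 119 120] 104.9 147.8 0.5716
   74 [92 94 95] 105.0 144.3 0.5451
   75 [ 99 101 107] 100.1 166.0 0.6846
   76 [101 101 108] 99.3 167.4 0.6923
   77 [ 98 100 106] 98.9 166.5 0.6879
   78 [ 97  99 105] 98.6 165.3 0.682
   79 [ 96  98 103] 97.9 166.2 0.6868
   80 [ 97  98 103] 97.5 165.3 0.6822
   81 [ 97  97 104] 97.0 164.8 0.6798
   82 [ 96  99 105] 96.4 165.4 0.6833
   83 [92 94 99] 95.8 165.3 0.6833
   84 [60 63 65] 95.3 165.4 0.6839
   85 [64 64 66] 94.6 166.1 0.688
315
320
```

View pics/w11b.png

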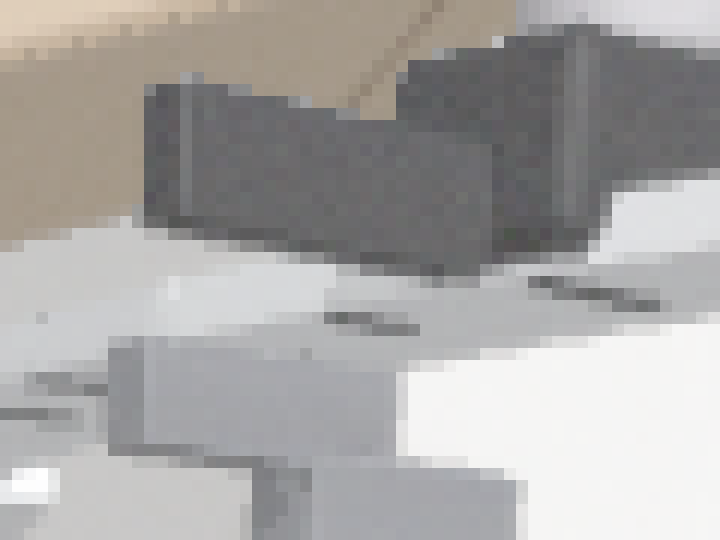

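Request:
jog_arm([
  {"dp":[0.016,-0.003,0.02],"turn":[0,0,0],"claw":0},
  {"dp":[0.032,-0.006,0.042],"turn":[0,0,0],"claw":0},
  {"dp":[0.032,-0.006,0.042],"turn":[0,0,0],"claw":0},
  {"dp":[0.032,-0.006,0.042],"turn":[0,0,0],"claw":0},
  {"dp":[0.032,-0.006,0.042],"turn":[0,0,0],"claw":0},
])

```text
t: 11.55
ee_pos: [487.3, -99.0, 196.3]
orientation: [-1.565, 0.152, -0.14]
ft_force: [-3.0, -0.6, -8.4]
width: 11.4
```

```bash
python3 meas.py w12
```

```text
11.55 [487.34793513 -99.01403017 196.27736411] [-2.97389144 -0.5717183  -8.43637037] 11.400483551892654
-10.658573751922816 [-0.00784346  0.00203395 -0.99996717]
fin 293 [0.6922 0.702  0.7048 0.7068 0.71  ] r [160.87391877 179.39382217]
ptr 192 [0.6895 0.702  0.7049 0.7072 0.7121] r [164.43015475 177.13819243] y [ 95.35300398 100.32010868]
cover 0.6824088307436298 12.282096002751484 10782
```

```bash
for i in 1 2 3; do python3 meas.py w13_$i; done; python3 - <<'E'
from h import *
for n in ['top','side']:
    d=grab(n);save(d,n+'9',s=1.5)
E
python3 meas.py w14
```

```text
11.6 [487.25955529 -99.00129584 196.21032846] [-2.10875777 -1.42455778 -7.49918007] 11.04444001839942
-10.657758955344935 [-0.00799315  0.00204245 -0.99996597]
fin 297 [0.6919 0.7015 0.7038 0.7059 0.7095] r [160.33465931 179.21095305]
ptr 193 [0.6899 0.7009 0.7042 0.7063 0.7111] r [164.26466031 177.31314721] y [ 95.30796244 100.26052612]
cover 0.681943258153333 12.225410235285157 10753
11.65 [487.24617413 -99.03005292 196.20060371] [-1.37127765 -1.77260765 -7.66399336] 11.510014473937927
-10.661824980654075 [-0.00798434  0.00203025 -0.99996606]
fin 293 [0.6921 0.702  0.7041 0.7062 0.7094] r [160.6863867  179.09458838]
ptr 197 [0.6881 0.7016 0.7046 0.7071 0.7111] r [164.14316894 177.46351439] y [ 95.26209113 100.23312067]
cover 0.6819756372752342 12.227939867240083 10782
11.7 [487.27235944 -99.01167433 196.1880145 ] [-1.26417498 -1.33930313 -8.08329214] 11.591237375737627
-10.660156936345278 [-0.00796163  0.00205542 -0.99996619]
fin 297 [0.6934 0.7025 0.7044 0.7063 0.7099] r [160.50283585 179.23317326]
ptr 190 [0.6879 0.7013 0.7045 0.7065 0.7114] r [164.28446077 177.4241788 ] y [ 95.28551534 100.27541781]
cover 0.6818458643068107 12.2508278894841 10758
11.85 [487.27029622 -98.98896834 196.2090243 ] [-1.54371946 -1.51344823 -7.41166721] 11.026622093627331
-10.657764767490397 [-0.00792777  0.00204899 -0.99996648]
fin 300 [0.6925 0.7017 0.7043 0.7061 0.7096] r [160.51409666 179.04116283]
ptr 193 [0.6882 0.7014 0.7041 0.7065 0.711 ] r [164.51324736 177.40645928] y [ 95.30992603 100.25107788]
cover 0.6820600120007598 12.240848601757277 10741
```

View pics/side9.png

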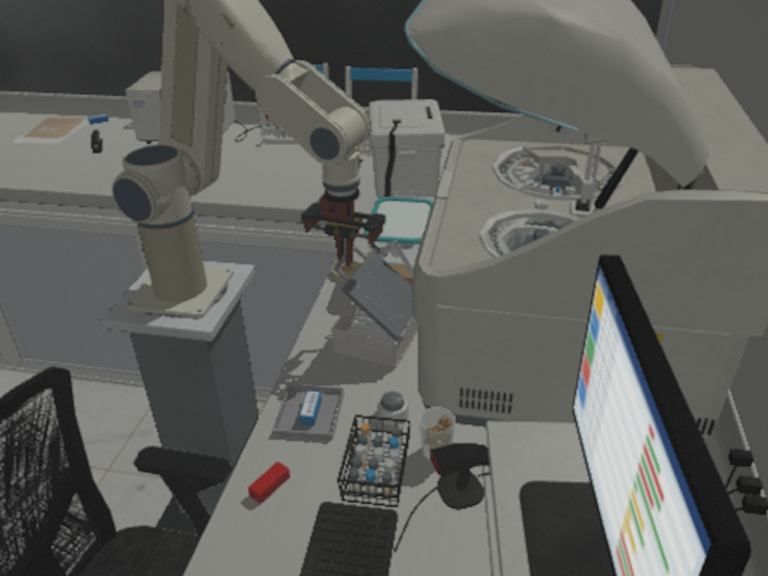

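View pics/w14.png

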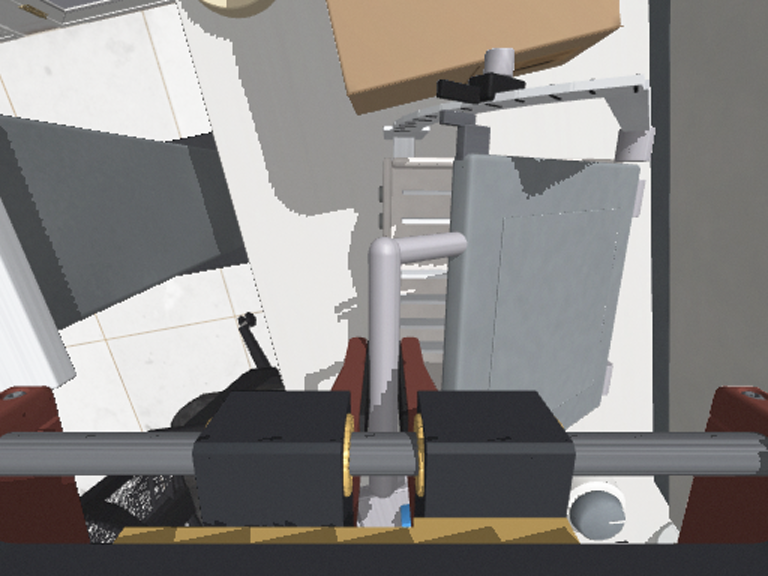

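View pics/top9.png

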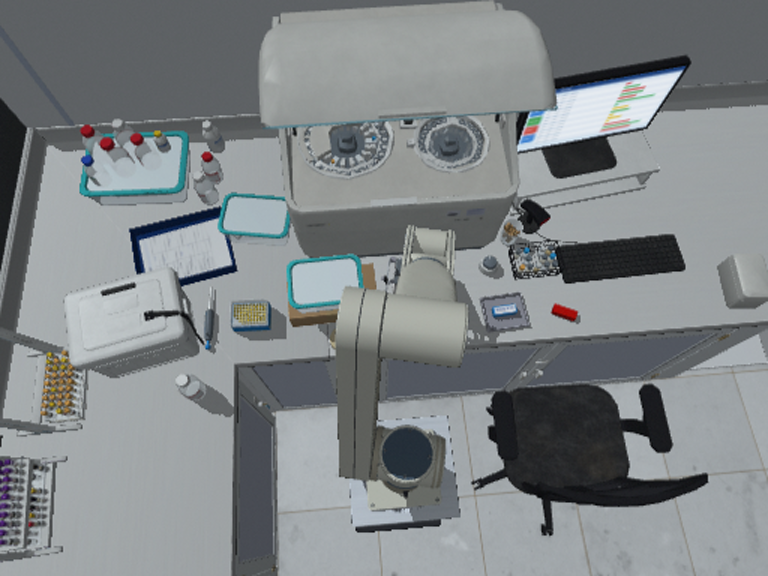

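The hold is steady and the pointer and fin agree within 0.001 rad. The slide box lies flat in the tray, and everything else is where it was. Handing in now.

```bash
python3 -c "
from workcell import ctrl
print(ctrl.close_job())"
```

```text
the job is handed in; nothing more can be done
None
```

The job is handed in: the slide box lies flat in the tray, and the gripper is holding the cover by its bar with the pointer level with the marker. It took about 12 s of the 64 s. `close_job()` reports no verdict, so these are my own last checks:

- **Slide box:** I took it off the closed cover first and set it down near the middle of the tray. I released it on about 4 N of contact. The side, top and wrist pictures show it flat, inside the walls.
- **Cover against marker:** over the last five wrist readings (0.3 s) the pointer's upper face read 0.704–0.705 rad and the marker fin's 0.704–0.705 rad. They differed by at most about 0.001 rad and nothing slipped. The force on the tool was about 8 N.
- **Marker and other things:** the marker's measured angle was the same before and after the lift (0.704–0.705 rad). Nothing else in the final pictures looks moved.

**Uncertain points:**
- **Level check:** I compared upper faces, so it assumes the pointer and the fin are about equally thick. They looked alike in the enlarged picture.
- **Cover surface fit:** a rougher fit gave 0.682 rad. The pointer's upper face reads about 0.012 rad high when closed, so the cover should be at about 0.693 rad. The fit also read about 0.01 rad low at an earlier position, so I trusted the pointer and fin readings.

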